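Pack three leg flanges alternately and scan the pack

ROBOT

A 7-joint arm with a two-finger parallel gripper is mounted at the origin on the work surface. World frame = base frame: x ahead of the robot, y to its left, z up, the work surface at z = 0. Lengths are in m, angles in rad, forces in N, time in s.
With the tool pointing down it reaches from about 0.425 to 0.925 m from the base axis. Payload 6.8 kg.
Tool frame: the origin (TCP) lies on the mounting face of the last link; the fingertips stand 173 mm ahead of it and the grasp point (between the pads) lies 155 mm ahead of it (grip_point_offset is the distance from the TCP to the grasp point, in m); x points along the fingers, z is the direction in which the jaws open and shut, and the axes are right-handed (so a half turn about x gives the same grasp; the last joint's range is limited). The gripper opens to 85 mm and grips with 20 to 120 N. Pads are 22 mm wide; open, the fingers measure 114 mm over their backs; the gripper's body (76 mm by 85 mm) begins 54 mm behind the grasp point. The pads swing forward as they close: fully open they stand 13 mm farther back than shut.
Start: joints at [1.231, 0.477, 0.022, 1.555, -0.011, 1.109, -0.083], TCP at [0.155, -0.657, 0.405] pointing down, gripper open.
Joint ranges: [-2.96, 2.96], [-0.34, 2.1], [-1.41, 1.46], [0.24, 2.44], [-1.37, 4.51], [0.17, 1.92], [-2.96, 2.96]. Speed limits (rad/s): [2.39, 2.39, 3.14, 3.14, 3.14, 3.14, 3.14].

INTERFACE

Orientations are given as a rotation vector (axis times angle).
In Python, from bench import * gives the robot as it stands. The module is installed in compiled form; this text tells all that it offers.
- The arm moves only by the tool servo_tool, never from a script. Its argument "motion" is a list of rows, each a list of 5 numbers: the shift along the tool's x, y, z in m, then the turn about the tool's x in degrees, then the gripper command: -1 is fully open, 1 is shut, values between are in proportion. In form: [[dx, dy, dz, turn, fingers], ...]. A call has 1 to 8 rows; each row is the pose to reach, as a shift and turn from the pose measured when the call began, along the tool's axes at that moment; what a row does not reach only later rows make up. A row lasts 1/10 s, in which the tool goes at most 50 mm and 8.59 degrees, less where a joint would pass 70% of its speed; a pose out of reach is approached as far as the arm can. A call with a gripper value outside its range is refused whole. The fingers move at their own pace and stop on an object; "force" is the grip in N (left out, the last holds). Time passes only in rows, so rows that repeat a pose let the fingers close. It gives the time, the measured TCP pose, the force and the opening at its end, in the units of the state.
- get_obs(): the state, without advancing time (a new reading comes with each control period).
- grab_frame(name): name is "scene" or "top" or "wrist"; returns the picture (400x640x3 uint8, red, green, blue); there is no depth.
- camera_params(name): a dict with "mtx" (3x3 intrinsics, pixels), "world_to_cam" (4x4, takes a point from world to camera coordinates); the wrist camera has in their place "T_tool_cam" (4x4, takes a point from camera to tool coordinates, whose origin is the TCP and whose axes are the tool frame's). Camera axes: x right, y down, z forward; pixel columns grow to the right and rows downward; lengths in m; the calibration is good to about 2 mm. A picture is of the moment at which its call begins: read the wrist's pose just before it. camera_params takes no time and is no camera call.
- hand_in(): hands the job in, once; it reports no verdict.
The state is a dict: "clock": time; "joints": joint angles; "qvel": joint speeds; "tau": joint torques, N m; "tcp_pos": TCP position; "orientation": TCP orientation; "contact_force": force on the tool from outside, world axes, zero at the start; "moment": the same for the moment, N m; "grip_width": finger opening in m.
Only numpy, scipy, OpenCV 4.12 (cv2) and the standard library are available. Lean on these libraries where they do the work, as an engineer would, in place of code of your own. Each camera call takes 0.05 s, during which the arm holds its last target. There are 200 camera calls.

TASK

Pack the three large leg flanges flat in the tray in one tight row, alternately up and down: a hub-up flange against each end of the tray and the brim-up one interleaved in the middle, all resting fully down on the tray floor and centred across the tray. Only when the tray is packed, squeeze the scanner's trigger fully home, hold it about a second and let it spring right back. Leave the small flange, glue bottle, tape measure and offcut where they are.

Things in the scene. Friction and masses are not known exactly. Their poses are not given: they have to be found in the camera images.
- tray_floor (a point): Fixed open plywood tray for a row of three flanges. Point: centre of its inner floor, 4 mm above the bench; z up. Row along its y: inner length 174 mm (y), width 74 mm (x). Side walls 5 mm and +y end wall 6 mm thick, tops 10 mm above the bench; the 6 mm thick -y end wall rises 66 mm above the bench, with a paper bar-code label outside. Turned up to 0.12 rad.
- flange_a_mid (a point): Steel leg flange, 0.22 kg, hat-shaped: round disc (brim) 64 mm across and 7 mm thick, with a round hub 34 mm across on one side, 36 mm high overall. Lies brim down, hub up (z up). Point: on its axis, half-way up (18 mm above its underside). Round, so its yaw means nothing.
- flange_b_mid (a point): Second steel leg flange, same as flange_a, also lying brim down, hub up. Point: on its axis, half-way up.
- flange_inv_mid (a point): Third steel leg flange, same size and weight, the other way up: stands on its hub, the 64 mm brim on top (29 to 36 mm above its underside). z up as it lies. Point: on its axis, 18 mm above its underside. Packed, opposite brims overlap one above the other, so a hub-up flange cannot be lowered past a brim-up one; three hub-up ones side by side (192 mm) do not fit.
- trigger_face (a point): Face of the black sprung trigger of a grey pistol-shaped bar-code scanner. Point 60 mm above the bench, 35 mm from the upright hinge. Released: +y away from the grip (to the tray), +x along the grip to the head and hinge. Face 22 mm high, running 14 mm beyond the point (-x); slants out 0.28 rad released, parallel to grip when pulled. Pull: 9 mm to -y; spring 4 to 9 N, returns it.
- grip_back (a point): Middle of the back of the scanner's fixed grip, 60 mm above the bench, opposite the trigger face: 50 mm from it along y released, 41 mm fully pulled. +y from here through the grip to the trigger, +x along the grip to the head. The grip is a bar 34 mm deep (y), 44 to 76 mm above the bench, reaching 91 mm to -x of this point; clear space above and under it.
- scanner_head (a point): Centre of the head of the scanner, which lies on its side bolted in a bench cradle, nose (+y) towards the tray's label, grip to -x. Head 64 mm (x) by 153 mm (y), its top 94 mm above the bench; this point is 60 mm up.
- trigger (a joint): Angle of the scanner's trigger: 0 released, 0.28 rad fully pulled (end stop).
- small_flange_mid (a point): Bystander: a smaller steel flange lying hub up, brim 48 mm across and 5 mm thick, hub 24 mm across, 22 mm high. Not part of the pack. Point: half-way up its hub-and-brim axis (11 mm).
- clamp_top (a point): Top of a steel F-clamp standing fixed on the bench as an obstacle between the loose parts and the tray: bar 8 (x) x 22 (y) mm, 127 mm high; base 40 x 40 x 8 mm; an arm and wooden-handled screw reach 58 mm from the bar towards its +y, up to 125 mm high. Point: centre of the bar's top; z up.
- glue_bottle_mid (a point): Bystander: upright pale glue bottle, 56 mm across, 150 mm high. Point: its centre, 75 mm up.
- tape_measure_mid (a point): Bystander: black tape measure standing on edge, 62 (x) x 34 (y) x 60 mm. Point: its centre, 30 mm up.
- offcut_mid (a point): Bystander: brown wooden offcut lying flat, 130 (x) x 50 (y) x 18 mm. Point: its centre.
Things that resemble listed ones, but are neither listed nor needed, are in the scene too. What is shaped like the part that bears flange_a_mid but red is not meant.

How it is judged:
On the way, in this order (a step that is already met when the one before it is completed fails the run):
1. the three flanges are packed alternately in the tray and let go (x of flange_a_mid in the frame of tray_floor between -0.012 and 0.012 m and z of flange_a_mid in the frame of tray_floor between 0.0145 and 0.0215 m and angle between each of flange_a_mid, flange_b_mid, flange_inv_mid's own z axis and vertical below 0.1 rad and x of flange_b_mid in the frame of tray_floor between -0.012 and 0.012 m and z of flange_b_mid in the frame of tray_floor between 0.0145 and 0.0215 m and x of flange_inv_mid in the frame of tray_floor between -0.012 and 0.012 m and z of flange_inv_mid in the frame of tray_floor between 0.0145 and 0.0215 m and y of flange_inv_mid in the frame of tray_floor between -0.013 and 0.013 m and ((y of flange_a_mid in the frame of tray_floor between 0.045 and 0.06 m and y of flange_b_mid in the frame of tray_floor between -0.06 and -0.045 m) or (y of flange_b_mid in the frame of tray_floor between 0.045 and 0.06 m and y of flange_a_mid in the frame of tray_floor between -0.06 and -0.045 m)) and linear speed of each of flange_a, flange_b, flange_inv below 0.02 m/s and contact force between the fingers and flange_a below 0.1 N and contact force between the fingers and flange_b below 0.1 N and contact force between the fingers and flange_inv below 0.1 N), for 0.2 s.
2. with the tray packed, the trigger is pulled fully home and held (x of flange_a_mid in the frame of tray_floor between -0.012 and 0.012 m and z of flange_a_mid in the frame of tray_floor between 0.0145 and 0.0215 m and angle between each of flange_a_mid, flange_b_mid, flange_inv_mid's own z axis and vertical below 0.1 rad and x of flange_b_mid in the frame of tray_floor between -0.012 and 0.012 m and z of flange_b_mid in the frame of tray_floor between 0.0145 and 0.0215 m and x of flange_inv_mid in the frame of tray_floor between -0.012 and 0.012 m and z of flange_inv_mid in the frame of tray_floor between 0.0145 and 0.0215 m and y of flange_inv_mid in the frame of tray_floor between -0.013 and 0.013 m and ((y of flange_a_mid in the frame of tray_floor between 0.045 and 0.06 m and y of flange_b_mid in the frame of tray_floor between -0.06 and -0.045 m) or (y of flange_b_mid in the frame of tray_floor between 0.045 and 0.06 m and y of flange_a_mid in the frame of tray_floor between -0.06 and -0.045 m)) and value of joint trigger above 0.23 rad), for 0.3 s.
At the end, for the whole second after the job is handed in: Each flange sits on the tray floor (height within about 3.5 mm), level within 0.10 rad and within 12 mm of the tray's centre line; the two hub-up flanges are 45 to 60 mm from the middle, one at each end, the brim-up one within 13 mm of the middle; all at rest; the trigger is back below 0.04 rad (x of flange_a_mid in the frame of tray_floor between -0.012 and 0.012 m and z of flange_a_mid in the frame of tray_floor between 0.0145 and 0.0215 m and angle between each of flange_a_mid, flange_b_mid, flange_inv_mid's own z axis and vertical below 0.1 rad and x of flange_b_mid in the frame of tray_floor between -0.012 and 0.012 m and z of flange_b_mid in the frame of tray_floor between 0.0145 and 0.0215 m and x of flange_inv_mid in the frame of tray_floor between -0.012 and 0.012 m and z of flange_inv_mid in the frame of tray_floor between 0.0145 and 0.0215 m and y of flange_inv_mid in the frame of tray_floor between -0.013 and 0.013 m and ((y of flange_a_mid in the frame of tray_floor between 0.045 and 0.06 m and y of flange_b_mid in the frame of tray_floor between -0.06 and -0.045 m) or (y of flange_b_mid in the frame of tray_floor between 0.045 and 0.06 m and y of flange_a_mid in the frame of tray_floor between -0.06 and -0.045 m)) and linear speed of each of flange_a, flange_b, flange_inv below 0.02 m/s and value of joint trigger below 0.04 rad); the robot touches nothing.
It fails at once if the trigger is pulled before the tray is packed (value of joint trigger above 0.12 rad and not (x of flange_a_mid in the frame of tray_floor between -0.012 and 0.012 m and z of flange_a_mid in the frame of tray_floor between 0.0145 and 0.0215 m and angle between each of flange_a_mid, flange_b_mid, flange_inv_mid's own z axis and vertical below 0.1 rad and x of flange_b_mid in the frame of tray_floor between -0.012 and 0.012 m and z of flange_b_mid in the frame of tray_floor between 0.0145 and 0.0215 m and x of flange_inv_mid in the frame of tray_floor between -0.012 and 0.012 m and z of flange_inv_mid in the frame of tray_floor between 0.0145 and 0.0215 m and y of flange_inv_mid in the frame of tray_floor between -0.013 and 0.013 m and ((y of flange_a_mid in the frame of tray_floor between 0.045 and 0.06 m and y of flange_b_mid in the frame of tray_floor between -0.06 and -0.045 m) or (y of flange_b_mid in the frame of tray_floor between 0.045 and 0.06 m and y of flange_a_mid in the frame of tray_floor between -0.06 and -0.045 m)))).
It fails at once if the small flange is displaced by more than 30 mm (distance of small_flange_mid from where it was at the start of the episode above 0.03 m).
It fails at once if the glue bottle is displaced by more than 30 mm (distance of glue_bottle_mid from where it was at the start of the episode above 0.03 m).
It fails at once if the tape measure is displaced by more than 30 mm (distance of tape_measure_mid from where it was at the start of the episode above 0.03 m).
It fails at once if the offcut is displaced by more than 30 mm (distance of offcut_mid from where it was at the start of the episode above 0.03 m).
It also fails if it takes over 72 s, if anything falls off the work surface, if the arm or the gripper's body presses on something with over 40 N, if the wrist force passes 120 N, or if a joint passes its speed limit or range.

## Working session

There is one attempt and no reset: what is moved stays moved. The work goes in short steps, Python scripts to look and compute and a tool call to move; the robot and the scene stay as the last step left them, time stands still between calls to the robot, and variables do not carry over. Pictures are saved under pics/ and viewed, about 8 in all and at most 12, crops included, and the job is handed in when it is done.

Besides the shell and the picture viewer there is one more tool, called after "Call:" as name(argument=value, ...) on one line, values as JSON. servo_tool: Moves the arm, as the interface text tells. Its arguments: {"type":"object","properties":{"motion":{"type":"array","items":{"type":"array","items":{"type":"number"}}},"force":{"type":"number"}},"required":["motion"]}

```bash
mkdir -p pics
cat > h.py <<'E'
from bench import *
import numpy as np, cv2
from scipy.spatial.transform import Rotation as R
def cam(n):
    p=camera_params(n); return np.array(p["mtx"]),p
def wc(n,o=None):
    K,p=cam(n)
    if n!="wrist": return K,np.array(p["world_to_cam"])
    o=o or get_obs(); T=np.eye(4);T[:3,:3]=R.from_rotvec(o["orientation"]).as_matrix();T[:3,3]=o["tcp_pos"]
    return K,np.linalg.inv(T@np.array(p["T_tool_cam"]))
def px2w(KW,u,v,z):
    K,W=KW; Ci=np.linalg.inv(W); d=Ci[:3,:3]@np.linalg.inv(K)@[u,v,1]; c=Ci[:3,3]
    return (c+d*(z-c[2])/d[2]).round(4)
def w2px(KW,P):
    K,W=KW; q=K@(W[:3,:3]@np.array(P)+W[:3,3]); return (q[:2]/q[2]).round(1)
def save(n,f,crop=None,s=1):
    im=grab_frame(n)[:,:,::-1]
    cv2.imwrite(f.replace('.png','_raw.png'),im)
    if crop: x0,y0,x1,y1=crop; im=im[y0:y1,x0:x1]
    cv2.imwrite(f,cv2.resize(im,None,fx=s,fy=s,interpolation=cv2.INTER_CUBIC))
E
python3 - <<'E'
from h import *
o=get_obs(); print(o); print(R.from_rotvec(o["orientation"]).as_matrix().round(3))
for n in("top","scene"):
    save(n,f"pics/{n}0.png",s=1.25); K,W=wc(n); print(n,K,np.linalg.inv(W).round(3))
print(camera_params("wrist"))
E
```

```text
{'clock': 0.0, 'joints': array([ 1.23086961,  0.47779119,  0.02234541,  1.55645331, -0.0114814 ,
        1.10928847, -0.08308313]), 'qvel': array([-0.00022663,  0.00024724, -0.0003345 ,  0.00042   , -0.001176  ,
       -0.00096863,  0.00082757]), 'tau': array([ 1.53350888e-04, -5.96462202e+01,  1.60814624e+00, -2.81198448e+01,
        1.24701503e-02,  9.52636474e-03, -1.77918182e-06]), 'tcp_pos': array([ 0.1550246 , -0.65667334,  0.40373073]), 'orientation': array([ 1.03777506,  1.31155206, -1.03610417]), 'contact_force': array([0.78962727, 0.72506196, 0.35554152]), 'moment': array([ 0.00123936,  0.02410686, -0.02303868]), 'grip_width': 0.08519674440682609}
[[-0.001  0.973  0.23 ]
 [ 0.002  0.23  -0.973]
 [-1.    -0.    -0.002]]
top [[396.91585584   0.         318.86733242]
 [  0.         396.91585584 198.51055236]
 [  0.           0.           1.        ]] [[ 0.022 -0.981  0.194  0.333]
 [-1.    -0.018  0.024  0.031]
 [-0.02  -0.195 -0.981  1.121]
 [ 0.     0.     0.     1.   ]]
scene [[403.21536661   0.         316.97475698]
 [  0.         403.21536661 198.34381146]
 [  0.           0.           1.        ]] [[-0.316  0.503 -0.805  1.361]
 [ 0.949  0.18  -0.26   0.31 ]
 [ 0.014 -0.845 -0.534  0.649]
 [ 0.     0.     0.     1.   ]]
{'mtx': array([[308.53957653,   0.        , 313.70938504],
       [  0.        , 308.53957653, 198.71455798],
       [  0.        ,   0.        ,   1.        ]]), 'T_tool_cam': array([[-7.52000238e-05, -2.89384435e-01,  9.57212956e-01,
         2.96418491e-02],
       [ 1.14837566e-03, -9.57212353e-01, -2.89384162e-01,
         7.40402308e-02],
       [ 9.99999338e-01,  1.07747837e-03,  4.04304433e-04,
        -5.66693221e-04],
       [ 0.00000000e+00,  0.00000000e+00,  0.00000000e+00,
         1.00000000e+00]])}
```

View pics/top0.png

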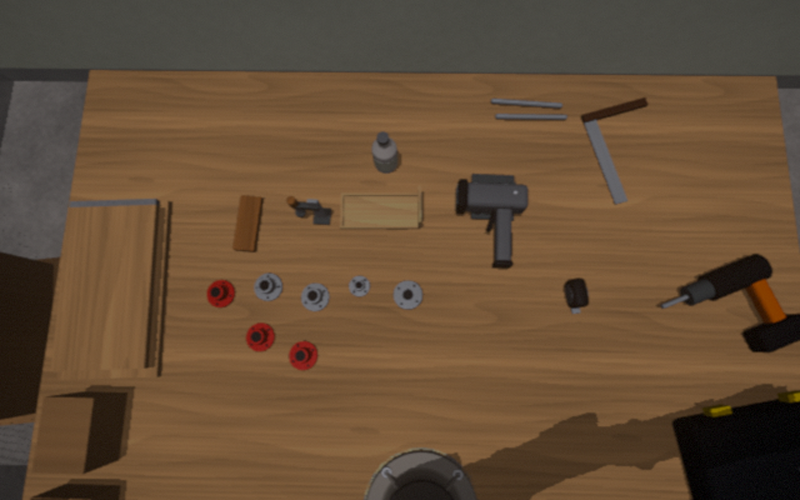

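View pics/scene0.png

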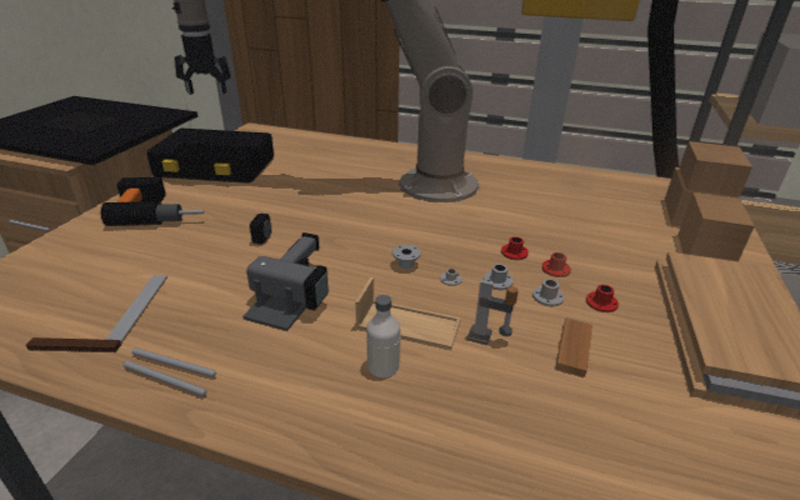

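Top view (800-px): grey hub-up flanges at (267,286) and (314,296), small grey flange (359,286), brim-up flange (407,294), and red look-alikes at (220,293), (260,337), (303,355). The tray is at (380,211), the clamp at (315,210), the scanner at (498,195) with its grip down to (503,265), the bottle at (385,153) and the offcut at (247,222). Next is one close crop.

Run:
```python
from h import *
im=cv2.imread("pics/top0_raw.png"); c=im[90:270,160:440]
cv2.imwrite("pics/topcrop.png",cv2.resize(c,None,fx=2.85,fy=2.85,interpolation=cv2.INTER_CUBIC))
kw=wc("top")
for n,u,v,z in [("A",267,286,.036),("B",314,296,.036),("small",359,286,.022),("inv",407,294,.036),("tray c",381,212,.004),("offcut",247,222,.018),("clamp",315,210,.1),("bottle",385,153,.1),("tape",576,293,.06),("griptop",503,265,.076),("head",498,193,.094)]:
    print(n,px2w(kw,u/1.25,v/1.25,z))
```

```text
A [0.4573 0.3465 0.036 ]
B [0.4373 0.2411 0.036 ]
small [0.463  0.1444 0.022 ]
inv [0.4458 0.037  0.036 ]
tray c [0.6393 0.1014 0.004 ]
offcut [0.6064 0.4091 0.018 ]
clamp [0.615  0.2368 0.1   ]
bottle [0.7463 0.0905 0.1   ]
tape [ 0.4527 -0.3224  0.06  ]
griptop [ 0.5074 -0.1659  0.076 ]
head [ 0.661  -0.1547  0.094 ]
```

View pics/topcrop.png

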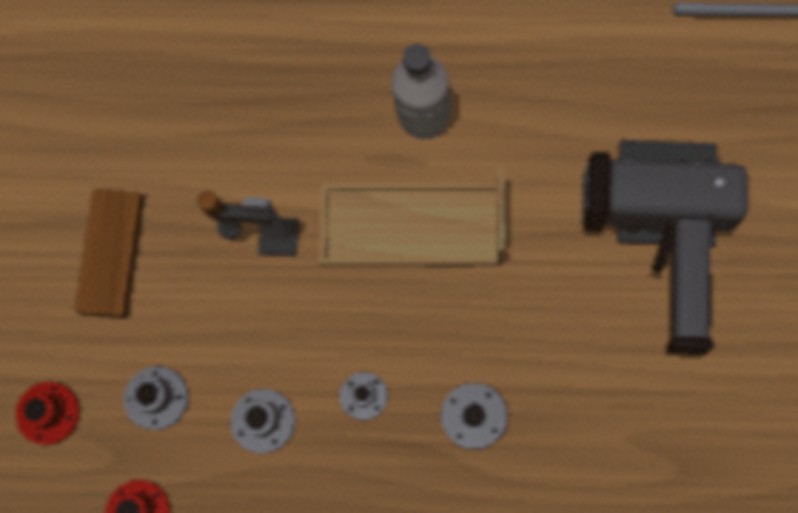

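The crop confirms the choice: A at (157,397), B at (262,420), inv at (473,415), with the small flange at (363,395) and the reds left alone. The trigger is at (660,255), on the tray side of the grip. I'm moving to look from above.

Call:
servo_tool(motion=[[0,0.04,-0.025,0,-1],[0,0.085,-0.055,0,-1],[0,0.13,-0.084,0,-1],[0,0.175,-0.113,0,-1],[0,0.22,-0.142,0,-1],[0,0.265,-0.171,0,-1],[0,0.31,-0.2,0,-1],[0,0.355,-0.23,0,-1]])

```text
clock: 0.9
tcp_pos: [0.4309, -0.3684, 0.404]
orientation: [1.038, 1.312, -1.036]
contact_force: [0.7, -0.6, 0.3]
grip_width: 0.0854
```

Call:
servo_tool(motion=[[0,0.02,-0.047,-8,-1],[0,0.035,-0.094,-16,-1],[0,0.053,-0.141,-24,-1],[0,0.07,-0.188,-32,-1],[0,0.088,-0.235,-40,-1],[0,0.106,-0.283,-48,-1],[0,0.123,-0.33,-56,-1],[0,0.141,-0.378,-64,-1]])

```text
clock: 1.7
tcp_pos: [0.4803, 0.0284, 0.4046]
orientation: [0.171, 1.565, -0.169]
contact_force: [0.9, -0.4, 0.2]
grip_width: 0.0851
```

Run:
```python
from h import *
o=get_obs(); import pickle; pickle.dump(o,open("o1.pkl","wb"))
save("wrist","pics/w1.png",s=1.25); kw=wc("wrist",o); print(np.linalg.inv(kw[1]).round(3))
for P in ([.457,.346,.036],[.437,.241,.036],[.446,.037,.036],[.639,.101,.004],[.615,.237,.1]): print(w2px(kw,P)*1.25)
```

```text
[[ 0.977 -0.204 -0.063  0.496]
 [-0.214 -0.935 -0.281  0.101]
 [-0.001  0.288 -0.958  0.375]
 [ 0.     0.     0.     1.   ]]
[ 257.125 -227.875]
[275.375 -40.625]
[353.    217.625]
[547.875  96.75 ]
[ 546.625 -160.5  ]
```

View pics/w1.png

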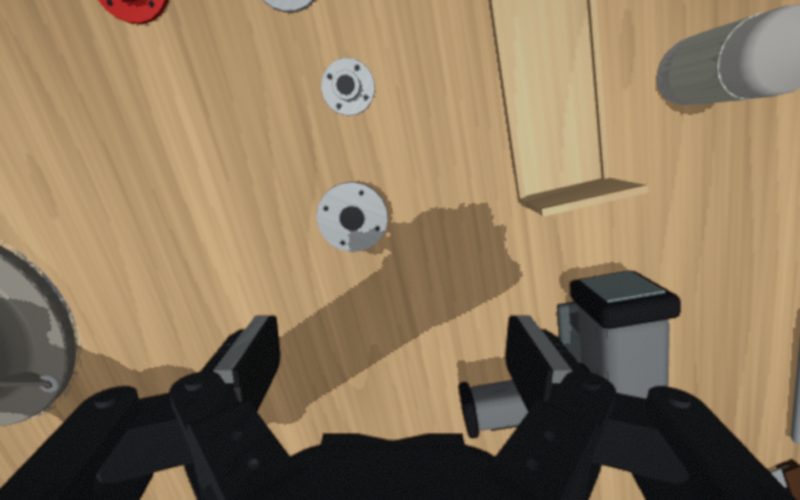

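The view shows inv at (352,216), the small flange at (348,86), and the tray's tall wall at (583,196). I'm shifting +y so A, B and the whole tray are in view.

Call:
servo_tool(motion=[[0,0.045,0,-6,-1],[0,0.09,0,-12,-1],[0,0.135,0,-12,-1],[0,0.18,0,-12,-1],[0,0.18,0,-12,-1],[0,0.18,0,-12,-1]])

```text
clock: 2.35
tcp_pos: [0.516, 0.2144, 0.406]
orientation: [-0.004, 1.571, 0.015]
contact_force: [-0.3, -0.9, -0.2]
grip_width: 0.0851
```

Run:
```python
from h import *
o=get_obs(); import pickle; pickle.dump(o,open("o2.pkl","wb"))
save("wrist","pics/w2.png",s=1.25); kw=wc("wrist",o); print(o["tcp_pos"],R.from_rotvec(o["orientation"]).as_matrix().round(3))
```

```text
[0.51602676 0.21444252 0.40598506] [[ 0.    -0.012  1.   ]
 [ 0.007  1.     0.012]
 [-1.     0.007  0.   ]]
```

View pics/w2.png

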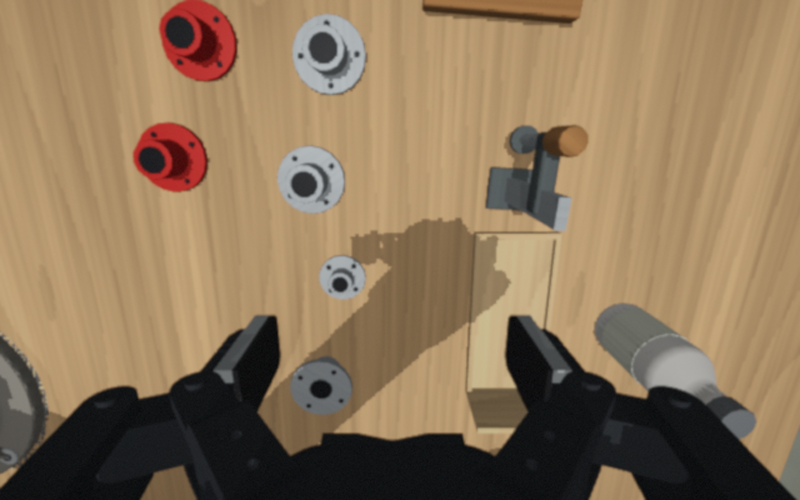

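A is at (329,53), B at (311,180), small at (342,277), inv at (321,386), the clamp bar top at (562,210). The tray spans (474,232) to (560,232) at its +y end, and its tall wall's foot is at about (470,390). Now the measuring.

Run:
```python
from h import *
import pickle
o=pickle.load(open("o2.pkl","rb")); kw=wc("wrist",o)
im=cv2.imread("pics/w2_raw.png"); hsv=cv2.cvtColor(im,cv2.COLOR_BGR2HSV)
m=((hsv[:,:,1]<55)&(hsv[:,:,2]>55)).astype(np.uint8)
def fit(u,v,z,r):
    u/=1.25;v/=1.25
    mm=np.zeros_like(m);cv2.circle(mm,(int(u),int(v)),r,1,-1)
    cs,_=cv2.findContours(m*mm,cv2.RETR_EXTERNAL,cv2.CHAIN_APPROX_NONE)
    c=cv2.convexHull(max(cs,key=cv2.contourArea))[:,0,:]
    P=np.array([px2w(kw,*p,z)[:2] for p in c]); (x,y),rad=cv2.minEnclosingCircle(P.astype(np.float32)*1000)
    e=np.linalg.lstsq(np.c_[2*P,np.ones(len(P))],(P**2).sum(1),rcond=None)[0]
    return (round(x,1),round(y,1),round(rad,1)),e[:2].round(4),round(np.sqrt(e[2]+e[:2]@e[:2]),4)
for n,u,v,z,r in[("A",329,53,.006,37),("B",311,180,.006,35),("small",342,277,.005,25),("inv",321,386,.036,30)]: print(n,fit(u,v,z,r))
for n,u,v,z in[("A hole",323,47,.036),("B hole",305,184,.036),("inv hole",320,388,.036),("+y -x",474,232,.01),("+y +x",560,232,.01),("-y -x wall foot in",470,389,.01),("clamp top",562,210,.127),("clamp base -x+y",490,168,.008),("clamp base -x-y",487,208,.008)]:
    print(n,px2w(kw,u/1.25,v/1.25,z))
# image1 tray wall and inv
o=pickle.load(open("o1.pkl","rb")); k1=wc("wrist",o)
for n,u,v,z in[("inv",352,216,.036),("wall top -x",543,214,.066),("wall top +x",647,189,.066),("wall top inner -x",521,200,.066),("tray floor +x",603,181,.01)]: print(n,px2w(k1,u/1.25,v/1.25,z))
im=cv2.imread("pics/w2_raw.png")[170:350,350:470]; a=cv2.resize(im,None,fx=3.3,fy=3.3,interpolation=cv2.INTER_CUBIC)
b=cv2.resize(cv2.imread("pics/w1_raw.png")[0:180,370:530],None,fx=2.5,fy=3.3,interpolation=cv2.INTER_CUBIC)
cv2.imwrite("pics/tray.png",np.hstack([a,b])); print(a.shape,b.shape)
```

```text
A ((458.9, 354.9, 32.3), array([0.4589, 0.3551]), np.float64(0.0321))
B ((438.1, 246.6, 32.4), array([0.4382, 0.2466]), np.float64(0.0321))
small ((465.4, 147.7, 24.3), array([0.4655, 0.1477]), np.float64(0.024))
inv ((444.9, 40.7, 35.4), array([0.4452, 0.0392]), np.float64(0.033))
A hole [0.4592 0.3554 0.036 ]
B hole [0.4394 0.2464 0.036 ]
inv hole [0.4443 0.0374 0.036 ]
+y -x [0.5967 0.1986 0.01  ]
+y +x [0.6809 0.1997 0.01  ]
-y -x wall foot in [0.6054 0.0191 0.01  ]
clamp top [0.6274 0.243  0.127 ]
clamp base -x+y [0.6076 0.2602 0.008 ]
clamp base -x-y [0.608  0.2222 0.008 ]
inv [0.4456 0.0386 0.036 ]
wall top -x [0.6025 0.0125 0.066 ]
wall top +x [0.6857 0.0151 0.066 ]
wall top inner -x [0.5863 0.0278 0.066 ]
tray floor +x [0.6799 0.016  0.01  ]
(594, 396, 3) (594, 400, 3)
```

View pics/tray.png

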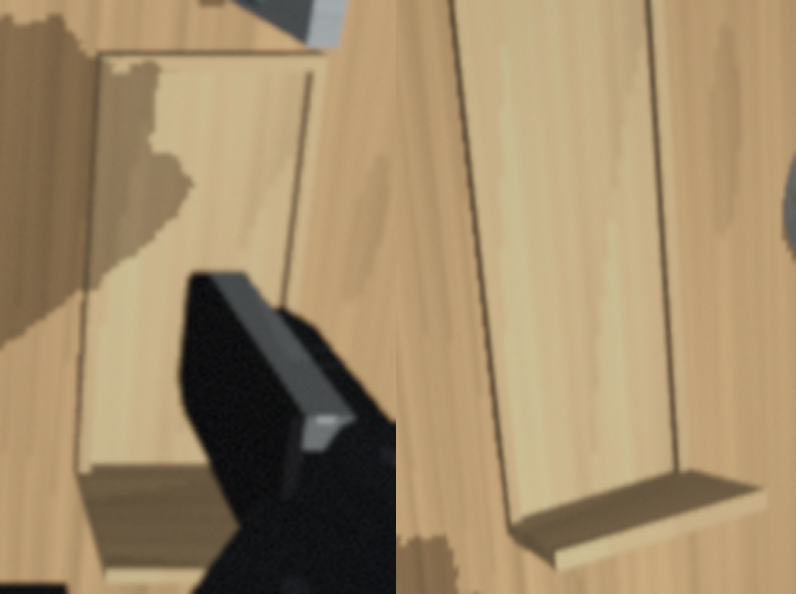

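Run:
```python
from h import *
import pickle
k2=wc("wrist",pickle.load(open("o2.pkl","rb"))); k1=wc("wrist",pickle.load(open("o1.pkl","rb")))
L=lambda u,v,z,t:print(t,px2w(k2,350+u/3.3,170+v/3.3,z))
Rr=lambda u,v,z,t:print(t,px2w(k1,370+(u-396)/2.5,v/3.3,z))
L(100,52,.005,"-42,93 outer corner");L(325,52,.005,"42,93");L(80,470,.005,"-42,-87");L(310,70,.007,"37,87");L(285,300,.007,"37,?");L(95,465,.004,"-37..,-87");L(200,464,.004,"?, -87")
Rr(510,525,.005,"-42,-87");Rr(680,470,.005,"37,-87");Rr(557,552,.066,"-42,-87 top");Rr(765,490,.066,"42,-87 top");Rr(455,10,.005,"-42,?");Rr(650,10,.007,"37,?")
```

```text
-42,93 outer corner [0.5992 0.1972 0.005 ]
42,93 [0.6838 0.1983 0.005 ]
-42,-87 [0.6043 0.0134 0.005 ]
37,87 [0.6782 0.1918 0.007 ]
37,? [0.6809 0.096  0.007 ]
-37..,-87 [0.6108 0.0152 0.004 ]
?, -87 [0.6557 0.0163 0.004 ]
-42,-87 [0.6028 0.0148 0.005 ]
37,-87 [0.684  0.0174 0.005 ]
-42,-87 top [0.6029 0.0166 0.066 ]
42,-87 top [0.6858 0.0179 0.066 ]
-42,? [0.6002 0.1842 0.005 ]
37,? [0.6792 0.1663 0.007 ]
```

Tray centre is about (0.6433, 0.1042) with yaw about 0.022 rad, and the corner checks agree within 2 mm. The flange radii came out at 32 mm as they should. Going for A.

Call:
servo_tool(motion=[[0.02,0.045,-0.018,0,-1],[0.05,0.09,-0.036,0,-1],[0.08,0.125,-0.05,0,-1],[0.12,0.14,-0.055,0,-1],[0.15,0.14,-0.055,0,-1],[0.15,0.14,-0.055,0,-1],[0.15,0.14,-0.055,0,-1]])

```text
clock: 3.1
tcp_pos: [0.4609, 0.3517, 0.257]
orientation: [-0.002, 1.571, 0.009]
contact_force: [0.6, 0.1, 0.2]
grip_width: 0.0855
```

Call:
servo_tool(motion=[[0.03,0.003,-0.002,0,-1],[0.055,0.0035,-0.002,0,-1],[0.074,0.0035,-0.002,0,-1],[0.074,0.0035,-0.002,0,-1],[0.074,0.0035,-0.002,0,1],[0.074,0.0035,-0.002,0,1],[0.074,0.0035,-0.002,0,1],[0.074,0.0035,-0.002,0,1]], force=40)

```text
clock: 3.9
tcp_pos: [0.4592, 0.3558, 0.1845]
orientation: [-0.001, 1.569, 0.01]
contact_force: [-0.5, -2.2, 5.8]
grip_width: 0.0326
```

Call:
servo_tool(motion=[[0,0,0,0,1],[-0.03,0,0,0,1],[-0.07,0,0,0,1],[-0.11,0,0,0,1],[-0.11,0,0,0,1]])

```text
clock: 4.4
tcp_pos: [0.4601, 0.3569, 0.2998]
orientation: [0.003, 1.562, 0.014]
contact_force: [0.3, 0.8, -3.0]
grip_width: 0.0329
```

Call:
servo_tool(motion=[[0,-0.03,0.018,0,1],[0,-0.072,0.042,0,1],[0,-0.115,0.068,0,1],[0,-0.158,0.093,0,1],[0,-0.2,0.118,0,1],[0,-0.242,0.143,0,1],[0,-0.284,0.168,0,1],[0,-0.307,0.181,0,1]])

```text
clock: 5.2
tcp_pos: [0.6447, 0.0454, 0.2962]
orientation: [0.005, 1.563, 0.007]
contact_force: [0.2, -0.6, -2.8]
grip_width: 0.0328
```

Call:
servo_tool(motion=[[0,0,0,0,1],[0,0,0,0,1]])

```text
clock: 5.4
tcp_pos: [0.6443, 0.0439, 0.2944]
orientation: [0.007, 1.566, 0.005]
contact_force: [-0.8, 1.0, -3.4]
grip_width: 0.0324
```

```bash
cat >> h.py <<'E'
def need(x,y,z):
    o=get_obs(); M=R.from_rotvec(o["orientation"]).as_matrix()
    # command so that grasp-point axis at tip (0.165 ahead) ends at x,y
    print("pos",o["tcp_pos"].round(4),"tip off",(M[:,0]*.165).round(4)[:2],"z axis",M[:,2].round(3),"F",o["contact_force"].round(1),"w",o["grip_width"].round(4),"t",round(o["clock"],2))
    print("shift tool:",(M.T@(np.array([x,y,z])-o["tcp_pos"]-np.r_[(M[:,0]*.165)[:2],0])).round(4))
E
python3 -c "
from h import *
need(.6445,.0517,.1885)"
```

```text
Traceback (most recent call last):
  File "h.py", line 24, in need
    print("pos",o["tcp_pos"].round(4),"tip off",(M[:,0]*.165).round(4)[:2],"z axis",M[:,2].round(3),"F",o["contact_force"].round(1),"w",o["grip_width"].round(4),"t",round(o["clock"],2))
                                                                                                                                        ^^^^^^^^^^^^^^^^^^^^^
AttributeError: 'float' object has no attribute 'round'
```

```bash
sed -i 's/o\["grip_width"\].round(4)/round(o["grip_width"],4)/' h.py; python3 -c "
from h import *
need(.6445,.0517,.1885)"
```

```text
pos [0.6443 0.0439 0.2944] tip off [0.0008 0.0012] z axis [ 1.    -0.001  0.005] F [-0.8  1.  -3.4] w 0.0324 t 5.4
shift tool: [ 0.106   0.0058 -0.001 ]
```

Call:
servo_tool(motion=[[0,0.006,-0.001,0,1],[0.03,0.006,-0.001,0,1],[0.065,0.006,-0.001,0,1],[0.085,0.006,-0.001,0,1],[0.085,0.006,-0.001,0,1],[0.085,0.006,-0.001,0,1]])

```text
clock: 6.0
tcp_pos: [0.6433, 0.0526, 0.2099]
orientation: [0.005, 1.566, 0.008]
contact_force: [-0.0, -0.3, -2.3]
grip_width: 0.0328
```

```bash
python3 -c "
from h import *
save('wrist','pics/w3.png',s=1.25)
need(.6445,.0517,.1885)"
```

```text
pos [0.6439 0.0523 0.2108] tip off [0.001  0.0014] z axis [1.    0.001 0.006] F [-0.3  0.7 -2.6] w 0.0331 t 6.05
shift tool: [ 0.0223 -0.0022 -0.0006]
```

View pics/w3.png

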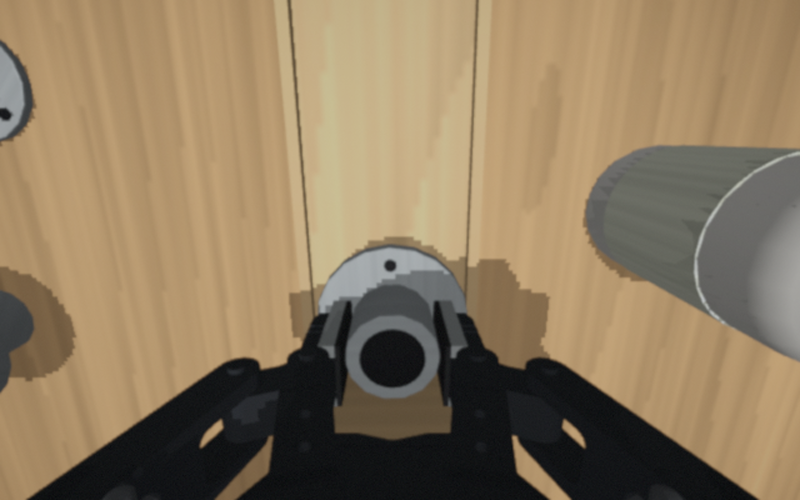

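The view shows flange A's brim (320–465 px) centred between the tray wall lines (313 and 467). I'm lowering and releasing.

Call:
servo_tool(motion=[[0.01,-0.002,-0.0005,0,1],[0.02,-0.002,-0.0005,0,1],[0.0225,-0.002,-0.0005,0,1],[0.0225,-0.002,-0.0005,0,1],[0.0225,-0.002,-0.0005,0,1]])

```text
clock: 6.55
tcp_pos: [0.6434, 0.0504, 0.1886]
orientation: [0.006, 1.565, 0.007]
contact_force: [-2.6, -0.0, 3.8]
grip_width: 0.0325
```

Call:
servo_tool(motion=[[0,0,0,0,-0.3],[0,0,0,0,-1],[0,0,0,0,-1],[0,0,0,0,-1],[-0.03,0,0,0,-1],[-0.075,0,0,0,-1],[-0.11,0,0,0,-1],[-0.11,0,0,0,-1]])

```text
clock: 7.35
tcp_pos: [0.6447, 0.0503, 0.3044]
orientation: [0.007, 1.555, 0.008]
contact_force: [0.8, 0.5, -0.0]
grip_width: 0.0853
```

```bash
python3 -c "
from h import *
need(.4388,.2466,.30)"
```

```text
pos [0.6447 0.0503 0.3044] tip off [0.0026 0.0016] z axis [1.    0.    0.016] F [ 0.8  0.5 -0. ] w 0.0853 t 7.35
shift tool: [ 0.003   0.1948 -0.2084]
```

Call:
servo_tool(motion=[[0,0.03,-0.032,0,-1],[0,0.06,-0.064,0,-1],[0,0.09,-0.096,0,-1],[0,0.12,-0.128,0,-1],[0.01,0.15,-0.16,0,-1],[0.02,0.18,-0.192,0,-1],[0.04,0.195,-0.208,0,-1],[0.05,0.195,-0.208,0,-1]])

```text
clock: 8.15
tcp_pos: [0.4342, 0.2481, 0.2518]
orientation: [0.002, 1.557, 0.013]
contact_force: [-0.6, -0.4, 0.1]
grip_width: 0.0854
```

Call:
servo_tool(motion=[[0,0,0,0,-1],[0,0,0,0,-1]])

```text
clock: 8.35
tcp_pos: [0.4347, 0.2477, 0.2516]
orientation: [0.003, 1.558, 0.012]
contact_force: [0.5, 0.6, 0.3]
grip_width: 0.0854
```

```bash
python3 -c "
from h import *
need(.4388,.2466,.1845)"
```

```text
pos [0.4347 0.2477 0.2516] tip off [0.0021 0.0016] z axis [1.    0.006 0.013] F [0.5 0.6 0.3] w 0.0854 t 8.35
shift tool: [ 0.0671 -0.0033  0.0012]
```

Call:
servo_tool(motion=[[0.03,-0.003,0.001,0,-1],[0.055,-0.003,0.001,0,-1],[0.067,-0.003,0.001,0,-1],[0.067,-0.003,0.001,0,-1],[0.067,-0.003,0.001,0,1],[0.067,-0.003,0.001,0,1],[0.067,-0.003,0.001,0,1],[0.067,-0.003,0.001,0,1]], force=40)

```text
clock: 9.15
tcp_pos: [0.4368, 0.2456, 0.1856]
orientation: [0.003, 1.557, 0.013]
contact_force: [-2.4, -2.0, 7.0]
grip_width: 0.0328
```

Call:
servo_tool(motion=[[0,0,0,0,1],[-0.03,0,0,0,1],[-0.07,0,0,0,1],[-0.11,0,0,0,1],[-0.11,0,0,0,1]])

```text
clock: 9.65
tcp_pos: [0.4365, 0.2458, 0.3002]
orientation: [0.006, 1.549, 0.016]
contact_force: [0.8, 1.0, -2.5]
grip_width: 0.033
```

```bash
python3 -c "
from h import *
need(.6421,.1567,.295)"
```

```text
pos [0.4365 0.2458 0.3002] tip off [0.0036 0.0023] z axis [1.    0.006 0.022] F [ 0.8  1.  -2.5] w 0.033 t 9.65
shift tool: [ 0.0083 -0.0927  0.2013]
```

Call:
servo_tool(motion=[[0,-0.025,0.02,0,1],[0,-0.06,0.04,0,1],[0,-0.09,0.07,0,1],[0,-0.1,0.11,0,1],[0,-0.1,0.15,0,1],[0,-0.097,0.185,0,1],[0,-0.093,0.201,0,1],[0,-0.093,0.201,0,1]])

```text
clock: 10.45
tcp_pos: [0.6394, 0.1538, 0.3016]
orientation: [0.008, 1.55, 0.015]
contact_force: [-0.4, -0.8, -2.3]
grip_width: 0.0325
```

Call:
servo_tool(motion=[[0,0,0,0,1],[0,0,0,0,1]])

```text
clock: 10.65
tcp_pos: [0.6382, 0.1536, 0.3005]
orientation: [0.006, 1.552, 0.015]
contact_force: [-1.5, -0.2, -1.0]
grip_width: 0.0327
```

```bash
python3 -c "
from h import *
need(.6421,.1567,.1896)"
```

```text
pos [0.6382 0.1536 0.3005] tip off [0.0031 0.0022] z axis [1.    0.005 0.019] F [-1.5 -0.2 -1. ] w 0.0327 t 10.65
shift tool: [ 0.1109 -0.0006 -0.0013]
```

Call:
servo_tool(motion=[[0.03,0,-0.001,0,1],[0.065,0,-0.001,0,1],[0.088,0,-0.001,0,1],[0.088,0,-0.001,0,1],[0.088,0,-0.001,0,1]])

```text
clock: 11.15
tcp_pos: [0.6385, 0.1549, 0.2129]
orientation: [0.006, 1.552, 0.015]
contact_force: [0.7, -0.6, -2.1]
grip_width: 0.0329
```

```bash
python3 -c "
from h import *
save('wrist','pics/w4.png',s=1.25)
need(.6421,.1567,.1896)"
```

```text
pos [0.6391 0.1552 0.2139] tip off [0.0034 0.0023] z axis [1.    0.006 0.021] F [ 0.2  1.2 -2. ] w 0.0324 t 11.2
shift tool: [ 0.0243 -0.0011 -0.0009]
```

View pics/w4.png

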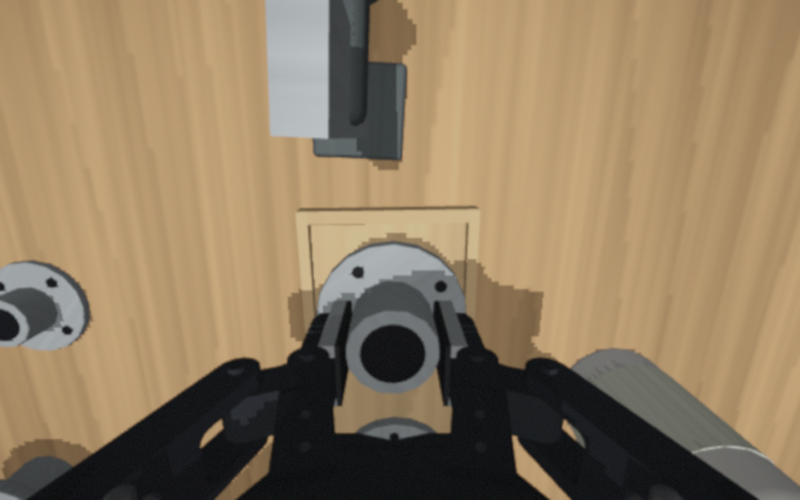

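The view shows flange B over the +y end, its brim edge at row 242 and the inner end-wall edge at row 222, centred across the tray. A's brim edge is visible at (397,418).

```bash
python3 -c "
from h import *
kw=wc('wrist')
for n,u,v,z in [('outer end top',385,208,.01),('inner end top',385,223,.01),('brim edge',392,242,.035),('A brim edge',397,418,.011),('in -x',313,260,.01),('in +x',467,260,.01)]: print(n,px2w(kw,u/1.25,v/1.25,z))
need(.6421,.1567,.1896)"
```

```text
outer end top [0.64   0.1989 0.01  ]
inner end top [0.64   0.1918 0.01  ]
brim edge [0.6428 0.1894 0.035 ]
A brim edge [0.6467 0.0849 0.011 ]
in -x [0.6059 0.1738 0.01  ]
in +x [0.6793 0.1738 0.01  ]
pos [0.6391 0.1552 0.2139] tip off [0.0034 0.0023] z axis [1.    0.006 0.021] F [ 0.2  1.2 -2. ] w 0.0324 t 11.2
shift tool: [ 0.0243 -0.0011 -0.0009]
```

Call:
servo_tool(motion=[[0.01,-0.001,-0.0005,0,1],[0.02,-0.001,-0.0005,0,1],[0.0245,-0.001,-0.0005,0,1],[0.0245,-0.001,-0.0005,0,1],[0.0245,-0.001,-0.0005,0,1]])

```text
clock: 11.7
tcp_pos: [0.639, 0.1544, 0.1898]
orientation: [0.006, 1.551, 0.015]
contact_force: [-2.2, -2.1, 5.2]
grip_width: 0.0327
```

Call:
servo_tool(motion=[[0,0,0,0,-0.3],[0,0,0,0,-1],[0,0,0,0,-1],[0,0,0,0,-1],[-0.03,0,0,0,-1],[-0.075,0,0,0,-1],[-0.11,0,0,0,-1],[-0.11,0,0,0,-1]])

```text
clock: 12.5
tcp_pos: [0.6385, 0.154, 0.3056]
orientation: [0.008, 1.541, 0.017]
contact_force: [0.9, 0.3, 0.5]
grip_width: 0.0856
```

```bash
python3 -c "
from h import *
need(.4450,.0386,.25)"
```

```text
pos [0.6385 0.154  0.3056] tip off [0.0048 0.0027] z axis [1.    0.005 0.029] F [0.9 0.3 0.5] w 0.0856 t 12.5
shift tool: [ 0.0479 -0.1179 -0.2005]
```

Call:
servo_tool(motion=[[0,-0.02,-0.04,0,-1],[0,-0.04,-0.08,0,-1],[0,-0.065,-0.12,0,-1],[0,-0.09,-0.16,0,-1],[0.015,-0.112,-0.19,0,-1],[0.035,-0.118,-0.2,0,-1],[0.048,-0.118,-0.2,0,-1],[0.048,-0.118,-0.2,0,-1]])

```text
clock: 13.3
tcp_pos: [0.4407, 0.036, 0.2487]
orientation: [0.009, 1.543, 0.017]
contact_force: [-0.2, -0.2, -0.3]
grip_width: 0.0855
```

Call:
servo_tool(motion=[[0,0,0,0,-1],[0,0,0,0,-1]])

```text
clock: 13.5
tcp_pos: [0.4419, 0.037, 0.2491]
orientation: [0.008, 1.542, 0.019]
contact_force: [0.7, 0.4, -0.2]
grip_width: 0.0857
```

Run:
```python
from h import *
need(.4450,.0386,.182)
o=get_obs();kw=wc("wrist",o);save("wrist","pics/w5.png")
im=cv2.imread("pics/w5_raw.png");g=cv2.cvtColor(im,cv2.COLOR_BGR2GRAY)
print(w2px(kw,[.445,.0386,.036])*1.25)
```

```text
pos [0.4419 0.037  0.2491] tip off [0.0047 0.0029] z axis [1.    0.007 0.029] F [ 0.7  0.4 -0.2] w 0.0857 t 13.5
shift tool: [ 0.067  -0.0025 -0.0035]
[385.625 287.75 ]
```

View pics/w5.png

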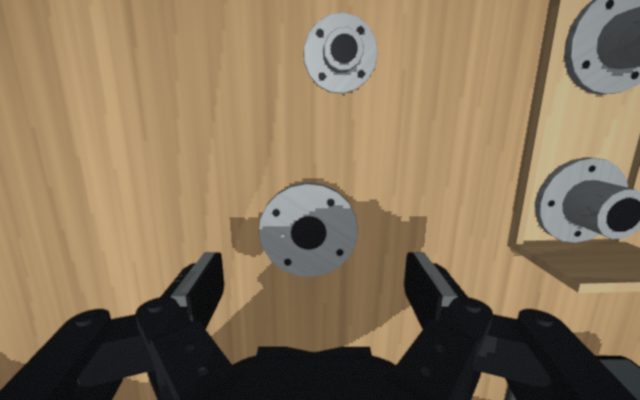

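The disc centre at (308,230) matches the prediction, and A and B sit in the tray. Grasping inv by the brim.

Call:
servo_tool(motion=[[0.02,-0.0025,-0.0035,0,-1],[0.045,-0.0025,-0.0035,0,-1],[0.067,-0.0025,-0.0035,0,-1],[0.067,-0.0025,-0.0035,0,-1],[0.067,-0.0025,-0.0035,0,1],[0.067,-0.0025,-0.0035,0,1],[0.067,-0.0025,-0.0035,0,1],[0.067,-0.0025,-0.0035,0,1]], force=50)

```text
clock: 14.35
tcp_pos: [0.4406, 0.0359, 0.1835]
orientation: [0.008, 1.54, 0.019]
contact_force: [-2.3, 1.1, 8.0]
grip_width: 0.0622
```

Call:
servo_tool(motion=[[0,0,0,0,1],[-0.03,0,0,0,1],[-0.07,0,0,0,1],[-0.11,0,0,0,1],[-0.11,0,0,0,1]])

```text
clock: 14.85
tcp_pos: [0.4389, 0.0343, 0.2981]
orientation: [0.009, 1.531, 0.019]
contact_force: [0.4, 0.4, -2.5]
grip_width: 0.0621
```

```bash
python3 -c "
from h import *
need(.6433,.1046,.30)"
```

```text
pos [0.4389 0.0343 0.2981] tip off [0.0066 0.0029] z axis [0.999 0.006 0.04 ] F [ 0.4  0.4 -2.5] w 0.0621 t 14.85
shift tool: [0.0072 0.0661 0.1981]
```

Call:
servo_tool(motion=[[0,0.01,0.03,0,1],[0,0.024,0.07,0,1],[0,0.037,0.11,0,1],[0,0.05,0.15,0,1],[0,0.062,0.185,0,1],[0,0.066,0.198,0,1],[0,0.066,0.198,0,1]])

```text
clock: 15.55
tcp_pos: [0.6375, 0.1021, 0.3061]
orientation: [0.01, 1.531, 0.019]
contact_force: [-1.7, -1.1, -2.1]
grip_width: 0.062
```

Call:
servo_tool(motion=[[0,0,0,0,1],[0,0,0,0,1]])

```text
clock: 15.75
tcp_pos: [0.6365, 0.1016, 0.3053]
orientation: [0.009, 1.533, 0.019]
contact_force: [-0.0, -0.6, -1.6]
grip_width: 0.0616
```

```bash
python3 -c "
from h import *
need(.6433,.1046,.1875)"
```

```text
pos [0.6365 0.1016 0.3053] tip off [0.0063 0.0029] z axis [0.999 0.006 0.038] F [-0.  -0.6 -1.6] w 0.0616 t 15.75
shift tool: [ 0.1177 -0.002  -0.004 ]
```

Call:
servo_tool(motion=[[0.025,-0.001,-0.002,0,1],[0.055,-0.002,-0.004,0,1],[0.07,-0.002,-0.004,0,1],[0.07,-0.002,-0.004,0,1],[0.07,-0.002,-0.004,0,1]])

```text
clock: 16.25
tcp_pos: [0.6354, 0.1009, 0.2358]
orientation: [0.009, 1.532, 0.019]
contact_force: [0.7, 0.6, -1.3]
grip_width: 0.062
```

```bash
python3 -c "
from h import *
need(.6433,.1046,.1875)
save('wrist','pics/w6.png')"
```

```text
pos [0.6354 0.1009 0.2358] tip off [0.0064 0.003 ] z axis [0.999 0.006 0.039] F [ 0.7  0.6 -1.3] w 0.062 t 16.25
shift tool: [ 0.0484 -0.0002 -0.0003]
```

View pics/w6.png

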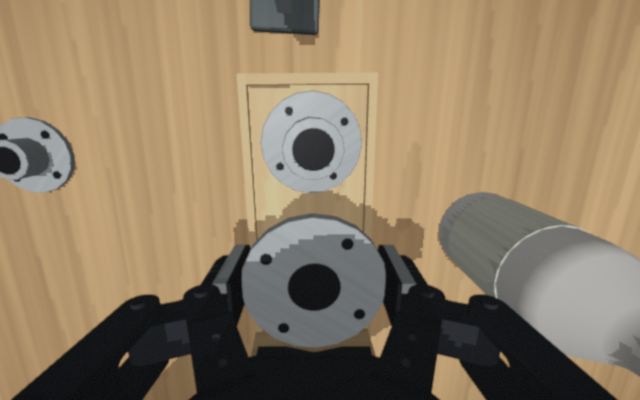

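B's hub hole is at (313,149) and the held disc's centre at (314,281). Checking the numbers.

```bash
python3 -c "
from h import *
kw=wc('wrist')
for n,u,v,z in [('B hub',313,149,.04),('B brim c',311.5,142,.011),('inv',314,281,.088),('inv front',314,215,.088),('inner end',311,86,.01),('in-x',253,190,.01),('in+x',366,190,.01)]: print(n,px2w(kw,u,v,z))"
```

```text
B hub [0.6432 0.1564 0.04  ]
B brim c [0.6434 0.1575 0.011 ]
inv [0.6422 0.1045 0.088 ]
inv front [0.642 0.135 0.088]
inner end [0.6429 0.1909 0.01  ]
in-x [0.6051 0.1261 0.01  ]
in+x [0.68   0.1258 0.01  ]
```

Call:
servo_tool(motion=[[0.012,0,0,0,1],[0.025,0,0,0,1],[0.037,0,0,0,1],[0.045,0,0,0,1],[0.048,0,0,0,1],[0.049,0,0,0,1],[0.049,0,0,0,1]])

```text
clock: 17.0
tcp_pos: [0.6374, 0.1021, 0.1877]
orientation: [0.009, 1.532, 0.019]
contact_force: [-2.3, -1.0, 1.0]
grip_width: 0.0618
```

Call:
servo_tool(motion=[[0.0005,0,0,0,0.2],[0.0005,0,0,0,-0.6],[0,0,0,0,-1],[0,0,0,0,-1],[-0.02,0,0,0,-1],[-0.06,0,0,0,-1],[-0.1,0,0,0,-1],[-0.1,0,0,0,-1]])

```text
clock: 17.8
tcp_pos: [0.6355, 0.1014, 0.2936]
orientation: [0.011, 1.522, 0.02]
contact_force: [1.3, -0.1, -1.6]
grip_width: 0.0855
```

```bash
python3 -c "
from h import *
save('wrist','pics/w7.png')
need(.6433,.1046,.40)
a=cv2.imread('pics/w7.png')
save('top','pics/t7.png',(250,110,450,230),3.2)
b=cv2.imread('pics/t7.png'); 
cv2.imwrite('pics/c7.png',np.vstack([cv2.resize(a,(400,250)),cv2.resize(b[:, :640],(400,240))]) if 0 else a)"
```

```text
pos [0.6346 0.1008 0.2909] tip off [0.0075 0.0031] z axis [0.999 0.006 0.045] F [ 0.3 -0.1 -0.1] w 0.0851 t 17.85
shift tool: [-0.1089  0.0027  0.0061]
```

View pics/c7.png

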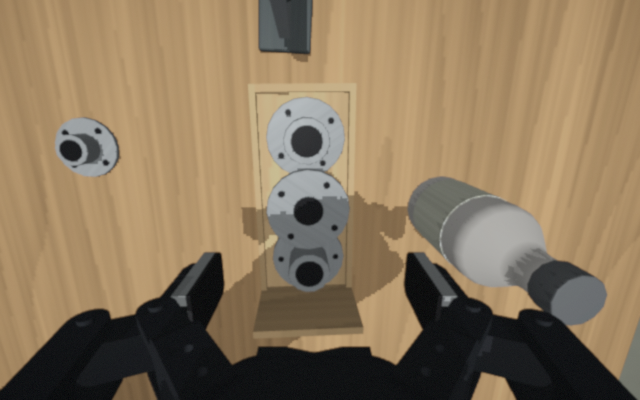

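The tray is packed: B's hole is at (307,140), inv's at (308,211), A's at (309,273), and the brims interleave. Checking positions, then measuring the scanner.

Run:
```python
from h import *
kw=wc('wrist'); c=np.array([.6433,.1044]); t=.022; M=np.array([[np.cos(t),np.sin(t)],[-np.sin(t),np.cos(t)]])
for n,u,v,z in [('B',307,140,.04),('inv',308,211,.04),('A',309,273,.04)]: 
    p=px2w(kw,u,v,z); print(n,p,(M@(p[:2]-c)).round(4))
print('inv diam',px2w(kw,349,210,.04)-px2w(kw,267.5,210,.04), 'front/back',px2w(kw,308,169,.04)[1],px2w(kw,308,251,.04)[1])
need(.56,-.165,.40)
```

```text
B [0.6394 0.1558 0.04  ] [-0.0028  0.0515]
inv [0.6402 0.1033 0.04  ] [-0.0031 -0.001 ]
A [0.6411 0.0513 0.04  ] [-0.0034 -0.053 ]
inv diam [ 0.0612 -0.0004  0.    ] front/back 0.1352 0.0705
pos [0.6338 0.1004 0.2887] tip off [0.0069 0.0029] z axis [0.999 0.006 0.042] F [-0.3 -0.9 -0.7] w 0.0854 t 17.9
shift tool: [-0.1193 -0.2658 -0.0775]
```

Call:
servo_tool(motion=[[-0.04,-0.01,-0.005,-4,-1],[-0.07,-0.05,-0.02,-12,-1],[-0.085,-0.09,-0.035,-20,-1],[-0.085,-0.13,-0.055,-28,-1],[-0.085,-0.17,-0.075,-36,-1],[-0.085,-0.21,-0.09,-44,-1],[-0.085,-0.24,-0.105,-52,-1],[-0.085,-0.26,-0.11,-60,-1]])

```text
clock: 18.7
tcp_pos: [0.52, -0.1649, 0.3625]
orientation: [-0.82, 1.368, 0.814]
contact_force: [0.8, -0.1, -0.1]
grip_width: 0.0854
```

Call:
servo_tool(motion=[[0,0,0,-8,-1],[0,0,0,-16,-1],[0,0,0,-24,-1],[0,0,0,-30,-1],[0,0,0,-30,-1],[0,0,0,-30,-1]])

```text
clock: 19.3
tcp_pos: [0.5197, -0.1651, 0.3615]
orientation: [-1.217, 1.166, 1.195]
contact_force: [0.4, 0.1, 0.3]
grip_width: 0.0857
```

Run:
```python
from h import *
import pickle
o=get_obs(); pickle.dump(o,open("o8.pkl","wb"));need(.57,-.14,.25)
save('wrist','pics/w8.png',s=1.25)
```

```text
pos [ 0.5197 -0.1651  0.3615] tip off [0.006  0.0031] z axis [-0.006  1.     0.018] F [0.4 0.1 0.3] w 0.0857 t 19.3
shift tool: [ 0.1134 -0.0404  0.0197]
```

View pics/w8.png

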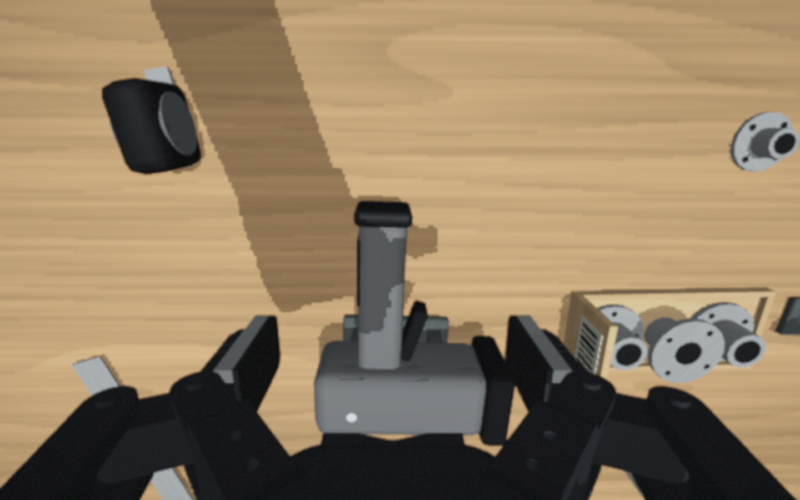

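Run:
```python
from h import *
import pickle
kw=wc("wrist",pickle.load(open("o8.pkl","rb")))
g=cv2.cvtColor(cv2.imread("pics/w8_raw.png"),cv2.COLOR_BGR2GRAY).astype(int)
for v in range(184,280,8): print(v,*g[v,280:346:1])
```

```text
184 120 121 121 120 120 117 104 85 76 78 80 82 84 86 89 87 88 86 87 88 87 87 86 91 100 105 110 125 131 133 132 132 132 134 133 133 133 131 131 127 123 118 114 106 94 94 112 120 120 120 121 121 120 122 121 121 120 122 122 121 121 121 122 121 120 122
192 123 122 122 121 114 85 51 50 67 77 82 84 84 86 88 89 88 88 88 87 88 88 89 88 88 88 89 88 88 88 98 119 126 115 97 88 88 87 86 83 81 77 75 72 74 98 116 121 122 122 122 122 121 121 122 122 123 121 121 122 121 121 121 122 121 122
200 124 126 125 124 116 80 41 37 59 73 81 84 85 86 88 89 89 87 90 88 88 88 89 88 88 87 89 88 86 87 87 88 87 86 87 89 88 87 84 82 80 77 74 71 83 110 120 123 123 123 122 123 123 122 124 123 122 123 123 124 123 122 123 123 123 123
208 124 123 123 123 114 80 40 37 60 75 81 83 86 87 88 90 88 88 88 88 88 89 88 88 88 87 87 88 87 87 88 86 88 88 87 88 87 86 84 82 79 76 73 83 127 163 176 179 179 179 178 177 177 177 179 179 179 179 179 179 179 179 179 179 179 179
216 119 120 120 119 112 76 40 43 66 80 82 84 85 86 87 88 88 89 88 88 88 86 87 87 88 87 88 88 88 88 87 87 87 87 88 87 86 86 83 81 79 74 72 102 151 169 172 172 173 17
[... 977 characters left out ...]
1 21 19 43 104 158 175 178 178
256 100 100 96 79 69 66 65 70 76 80 82 83 85 87 87 87 87 88 88 87 88 87 86 86 86 87 97 120 130 132 132 133 133 133 132 131 127 123 118 112 104 89 81 83 75 49 24 14 19 22 26 32 35 33 35 34 34 34 32 37 54 78 89 90 92 92
264 66 58 50 43 44 47 58 71 76 80 82 84 85 85 86 89 92 94 97 97 96 96 97 96 103 120 129 131 132 132 131 132 133 133 132 129 125 120 117 111 97 71 42 22 16 18 19 28 30 33 34 34 34 33 33 33 33 47 70 78 77 67 57 54 54 56
272 53 50 48 49 48 52 66 88 105 113 118 122 126 130 131 131 131 131 131 131 131 131 131 131 131 131 131 130 131 131 132 131 132 132 131 127 124 120 115 108 89 57 29 22 27 33 32 32 33 33 32 33 32 36 48 58 66 66 65 64 58 51 44 46 47 47
```

Run:
```python
from h import *
import pickle
kw=wc("wrist",pickle.load(open("o8.pkl","rb")))
for v,l,r in [(200,285,324.3),(216,285,323.5),(232,285,322.8),(248,284.5,322)]:
    a,b=px2w(kw,l,v,.066),px2w(kw,r,v,.066); print(v,a,b,"w",(b-a)[1].round(4))
for v,u in [(248,340.8),(256,339.9),(264,337),(272,333.5)]: print("trig",px2w(kw,u,v,.071))
print("tip",px2w(kw,334,241.5,.071),"tip low",px2w(kw,334,241.5,.05),"cap end",px2w(kw,306,164,.076),"head edge",px2w(kw,300,274,.09),px2w(kw,330,274,.094))
k=wc("top");c=lambda u,v,z:px2w(k,160+u/2.85,90+v/2.85,z)
print("top: grip l/r",c(711,280,.066),c(675,280,.066),c(711,330,.066),c(673,330,.066),"trig",c(656,275,.06),"head -x edge",c(720,230,.08),"end",c(690,353,.07))
```

```text
200 [ 0.5386 -0.1847  0.066 ] [ 0.5386 -0.1492  0.066 ] w 0.0355
216 [ 0.5541 -0.1851  0.066 ] [ 0.5542 -0.1497  0.066 ] w 0.0354
232 [ 0.5703 -0.1854  0.066 ] [ 0.5703 -0.1501  0.066 ] w 0.0353
248 [ 0.587  -0.1863  0.066 ] [ 0.5871 -0.1506  0.066 ] w 0.0357
trig [ 0.5845 -0.1332  0.071 ]
trig [ 0.5929 -0.1338  0.071 ]
trig [ 0.6015 -0.1362  0.071 ]
trig [ 0.6103 -0.1393  0.071 ]
tip [ 0.5777 -0.1398  0.071 ] tip low [ 0.5883 -0.1378  0.05  ] cap end [ 0.5033 -0.1657  0.076 ] head edge [ 0.6002 -0.1711  0.09  ] [ 0.5978 -0.1446  0.094 ]
top: grip l/r [ 0.5747 -0.1881  0.066 ] [ 0.5741 -0.154   0.066 ] [ 0.5264 -0.187   0.066 ] [ 0.5257 -0.1513  0.066 ] trig [ 0.5801 -0.137   0.06  ] head -x edge [ 0.6202 -0.1947  0.08  ] end [ 0.5034 -0.1662  0.07  ]
```

The last permitted view shows the grip (raw columns 285–323) and the trigger (tip at about (336,242) raw). Measured grip width is 35 mm (34 expected) and grip back to trigger face is 51 mm (50 expected). Both fit, so I'm approaching the trigger.

Call:
servo_tool(motion=[[0.02,-0.02,-0.001,1,-1],[0.04,-0.045,-0.002,2,-1],[0.06,-0.064,-0.003,2,-1],[0.08,-0.064,-0.003,2,-1],[0.08,-0.064,-0.003,2,-1],[0.08,-0.064,-0.003,2,-1]])

```text
clock: 19.95
tcp_pos: [0.5865, -0.1659, 0.284]
orientation: [-1.19, 1.183, 1.17]
contact_force: [0.1, -0.1, 0.4]
grip_width: 0.0854
```

Run:
```python
from h import *
need(.590,-.1648,.213)
o=get_obs();kw=wc("wrist",o);save("wrist","pics/w9.png")
g=cv2.cvtColor(cv2.imread("pics/w9_raw.png"),cv2.COLOR_BGR2GRAY).astype(int)
for P in ([.56,-.185,.066],[.56,-.151,.066],[.585,-.133,.071],[.594,-.134,.071],[.58,-.138,.071]): print(w2px(kw,P))
v=int(w2px(kw,[.56,-.185,.066])[1]); print(v,*g[v,260:375])
v=int(w2px(kw,[.592,-.133,.071])[1]); print(v,*g[v,310:390])
```

```text
pos [ 0.5865 -0.1659  0.284 ] tip off [0.0059 0.003 ] z axis [0.029 0.999 0.019] F [ 0.1 -0.1  0.4] w 0.0854 t 19.95
shift tool: [ 0.0708  0.0048 -0.0034]
[273.6 173.1]
[328.6 171.3]
[358.2 211. ]
[356.4 224.2]
[350.3 203.8]
173 135 134 135 135 134 135 135 134 135 135 134 128 99 59 34 34 52 86 110 120 126 131 134 138 141 145 145 146 146 146 145 146 145 145 146 145 146 146 145 147 146 146 147 147 146 146 147 146 147 147 148 149 148 149 149 148 148 149 149 149 147 143 139 135 129 125 122 119 111 101 117 163 180 183 183 183 183 183 183 182 182 182 182 182 182 182 181 181 181 181 181 181 181 180 180 181 181 180 181 180 180 180 180 179 180 179 180 179 179 179 179 179 178 179 179
221 95 94 93 93 93 94 92 92 94 93 91 90 86 85 85 82 80 78 73 77 104 123 129 129 123 96 54 23 17 17 19 15 19 21 22 24 26 26 27 24 27 23 24 24 24 24 20 45 87 118 128 130 129 130 131 129 130 130 130 130 130 144 171 183 185 185 185 185 185 185 185 186 184 185 185 185 185 185 185 184
```

Call:
servo_tool(motion=[[0,0.005,-0.0034,0,-1],[0.02,0.005,-0.0034,0,-1],[0.045,0.005,-0.0034,0,-1],[0.065,0.005,-0.0034,0,-1],[0.071,0.005,-0.0034,0,-1],[0.071,0.005,-0.0034,0,-1],[0.071,0.005,-0.0034,0,-1]], force=25)

```text
clock: 20.7
tcp_pos: [0.5846, -0.1679, 0.2145]
orientation: [-1.192, 1.182, 1.168]
contact_force: [0.6, 0.1, 0.6]
grip_width: 0.0855
```

```bash
python3 -c "
from h import *
need(.590,-.1648,.213)"
```

```text
pos [ 0.5846 -0.1679  0.2145] tip off [0.0063 0.0029] z axis [0.029 0.999 0.019] F [0.6 0.1 0.6] w 0.0855 t 20.7
shift tool: [0.0015 0.001  0.0001]
```

Aligned, so I'm squeezing and holding.

Call:
servo_tool(motion=[[0,0,0,0,0.1],[0,0,0,0,0.2],[0,0,0,0,1],[0,0,0,0,1],[0,0,0,0,1],[0,0,0,0,1]], force=25)

```text
clock: 21.3
tcp_pos: [0.5848, -0.1676, 0.216]
orientation: [-1.194, 1.182, 1.168]
contact_force: [-4.0, 0.3, 10.6]
grip_width: 0.0407
```

Call:
servo_tool(motion=[[0,0,0,0,1],[0,0,0,0,1],[0,0,0,0,1],[0,0,0,0,1]], force=50)

```text
clock: 21.7
tcp_pos: [0.5848, -0.1677, 0.2163]
orientation: [-1.195, 1.182, 1.168]
contact_force: [-2.6, -0.4, 3.2]
grip_width: 0.0395
```

Call:
servo_tool(motion=[[0,0,0,0,1],[0,0,0,0,1],[0,0,0,0,1],[0,0,0,0,1],[0,0,0,0,1],[0,0,0,0,1],[0,0,0,0,1],[0,0,0,0,1]])

```text
clock: 22.5
tcp_pos: [0.5848, -0.1677, 0.2163]
orientation: [-1.195, 1.182, 1.168]
contact_force: [-1.8, -0.6, 1.0]
grip_width: 0.0391
```

The width reads 39.1 mm. With the 1.3–2 mm under-read seen on the known parts, that's the 41 mm end stop, held for over a second. Releasing and lifting away.

Call:
servo_tool(motion=[[0,0,0,0,0.1],[0,0,0,0,-0.5],[0,0,0,0,-1],[0,0,0,0,-1],[0,0,0,0,-1],[0,0,0,0,-1]])

```text
clock: 23.1
tcp_pos: [0.5847, -0.1683, 0.2163]
orientation: [-1.195, 1.183, 1.167]
contact_force: [-1.1, -0.1, -0.1]
grip_width: 0.0855
```

Call:
servo_tool(motion=[[-0.02,0,0,0,-1],[-0.05,0,0,0,-1],[-0.09,0,0,0,-1],[-0.13,0.01,0,0,-1],[-0.145,0.063,0.003,0,-1],[-0.145,0.063,0.003,0,-1],[-0.145,0.063,0.003,0,-1]])

```text
clock: 23.8
tcp_pos: [0.5153, -0.1657, 0.3604]
orientation: [-1.197, 1.184, 1.165]
contact_force: [0.4, 0.2, -0.4]
grip_width: 0.0855
```

Run:
```python
from h import *
need(.59,-.165,.36)
o=get_obs();kw=wc("wrist",o);save("wrist","pics/w10.png")
im=cv2.imread("pics/w10_raw.png");g=cv2.cvtColor(im,cv2.COLOR_BGR2GRAY).astype(int)
for x in(.585,.593,.602,.610):
    v=int(round(w2px(kw,[x,-.134,.071])[1])); r=g[v,320:352]; d=np.diff(r); u=320+int(np.argmax(d[8:]))+8.5
    print(x,v,u,px2w(kw,u,v,.071))
# flanges and bystanders before/after in top view
save("top","pics/t10.png"); a=cv2.imread("pics/top0_raw.png");b=cv2.imread("pics/t10_raw.png");t7=cv2.imread("pics/t7_raw.png")
d=np.abs(a.astype(int)-b).max(2)
for n,u,v in [("small",359,286),("bottle",385,153),("offcut",247,222),("tape",576,293)]:
    u=int(u/1.25);v=int(v/1.25); print(n,d[v-22:v+22,u-22:u+22].mean().round(2),(d[v-22:v+22,u-22:u+22]>60).sum())
k=wc("top"); hs=[]
for P in([.6421,.1567,.04],[.6433,.1042,.04],[.6445,.0517,.04]):
    u,v=w2px(k,P).astype(int); g=cv2.cvtColor(b,cv2.COLOR_BGR2GRAY)[v-9:v+10,u-9:u+10]; m=g<np.percentile(g,8); yy,xx=np.nonzero(m); print(u,v,px2w(k,u-9+np.median(xx),v-9+np.median(yy),.04), np.abs(b[v-9:v+10,u-9:u+10].astype(int)-t7[v-9:v+10,u-9:u+10]).mean().round(1))
```

```text
pos [ 0.5153 -0.1657  0.3604] tip off [0.0065 0.0021] z axis [0.029 0.999 0.014] F [ 0.4  0.2 -0.4] w 0.0855 t 23.8
shift tool: [ 0.0031 -0.0681  0.0006]
0.585 251 345.5 [ 0.5846 -0.1332  0.071 ]
0.593 259 345.5 [ 0.5932 -0.1332  0.071 ]
0.602 267 342.5 [ 0.6017 -0.136   0.071 ]
0.61 274 340.5 [ 0.6094 -0.1379  0.071 ]
small 10.71 0
bottle 9.94 0
offcut 10.18 0
tape 40.04 431
284 164 [0.6419 0.1557 0.04  ] 5.2
303 164 [0.6457 0.1019 0.04  ] 50.5
321 164 [0.6466 0.0482 0.04  ] 32.3
```

Run:
```python
from h import *
a=cv2.imread("pics/top0_raw.png",0);b=cv2.imread("pics/t10_raw.png",0)
t=a[220:250,446:476]; r=cv2.matchTemplate(b[205:265,431:491],t,cv2.TM_CCOEFF_NORMED); print("tape shift px",np.array(cv2.minMaxLoc(r)[3])-15,r.max().round(2))
kw=wc("wrist"); g=cv2.imread("pics/w10_raw.png"); 
for n,P in (("A",[.6421,.0517,.04]),("inv",[.6433,.1042,.04]),("B",[.6421,.1567,.04])):
    u,v=w2px(kw,P).astype(int); c=cv2.cvtColor(g,cv2.COLOR_BGR2GRAY)[v-10:v+11,u-10:u+11]
    if c.size<400: print(n,"out of view"); continue
    m=(c<55).astype(np.uint8); k,_,s,ce=cv2.connectedComponentsWithStats(m); i=1+np.argmax(s[1:,4]); print(n,s[i,4],px2w(kw,u-10+ce[i][0],v-10+ce[i][1],.04))
hand_in(); print("handed in",get_obs()["clock"])
```

```text
tape shift px [0 0] 0.67
A 216 [0.6461 0.0517 0.04  ]
inv 228 [0.6456 0.1055 0.04  ]
B 226 [0.6444 0.1582 0.04  ]
the job is handed in; nothing more can be done
the job is handed in; nothing more can be done
```

I packed the tray, squeezed the trigger and handed the job in at about 24 s of the 72 s allowed. I don't have a verdict, since `hand_in` reports none.

- **Packing:** Both hub-up flanges were gripped by the hub and set at the tray ends (A at −y, B at +y). The brim-up one was then lowered between them by its brim.
- **Trigger:** I held it squeezed for about 1.2 s. The fingers read 39.1 mm, which is the 41 mm end stop once the under-read seen on the flanges is allowed for.

**Last checks:**
- **Flange positions:** In tray y they are about −52, +1 and +54 mm from the middle, and within about 3 mm of the centre line. Each was lowered until the force showed contact at floor height.
- **Trigger release:** The face line is back on its released line to within 1–2 mm.
- **Bystanders:** The small flange, bottle and offcut look unchanged from above. The tape measure patch changed brightness, which I put down to the arm's shadow. A template match puts its shift at 0 px, though the score was only 0.67.
- **Disagreements:** Wrist and top views differed by 2–6 mm on the flange centres, inside the tolerances. For A, the tightest, the coarser top view read about −56 mm, still within 45–60 mm. The tool also drifted to about 0.04 rad of tilt while I worked, but the flanges were let go on the flat floor.

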